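Bolt the fitting-bench drawer shut

TASK

Push the half-open drawer fully shut, then hold the yellow spring catch down with one fingertip while the other fingertip pushes the red lug, sliding the bolt all the way home into the drawer's brass keeper. Then let the catch spring back up behind the bolt and move clear. Only push and press: leave every loose thing on the bench and shelf where it stands.

Things in the scene. Friction and masses are not known exactly. Their poses are not given: they have to be found in the camera images.
- shelf: Low birch plywood shelf unit, 240 deep x 400 wide x 85 mm high, fixed to the bench. Origin: middle of its front face (the side towards the robot) at bench level; x runs into the shelf (away from the robot), y to the left along the front, z up. All positions called 'shelf' below are in this frame. Two dark steel bridges guide the bolt: 26 mm in x, 12 mm in y, tops at z = 108 mm, centred at shelf (30, 12) and (30, -125) mm.
- drawer (a joint): The one shallow drawer, metres open: 0 = fully shut, grows towards the robot (-x of the shelf), limit 0.10. It starts half open at 0.045 to 0.085. It needs about 2 N plus light damping to push and stays where it is left.
- drawer_front (a point): Middle of the top edge of the drawer's outer front face; axes as the shelf. The pale wooden front is 368 mm wide (y), 70 mm high (its top edge is 84 mm above the bench, its bottom 14 mm) and 15 mm thick; when shut, its outer face is 15 mm in front of the shelf's front face. It moves with the drawer.
- keeper (a point): Centre of the brass keeper channel carried by the drawer on a foot over its front: two 3 mm walls 24 mm apart (inside), 30 mm long in y, tops at z = 107 mm. With the drawer shut it stands at shelf (30, 65) mm in line with the bolt, whose nose enters it from -y. With the drawer more than about 5 mm open its walls are out of line and block the bolt.
- bolt (a joint): Steel bolt, metres slid towards +y of the shelf (to the left along the front): 0 = back (start), 0.045 = end stop, fully home in the keeper. Sliding it takes about 3 N plus light damping; it stays where it is left, has no spring. The bar is 14 mm wide, 12 mm high, top at z = 102 mm, from shelf y = -185 to 38 mm when back. It cannot pass the catch's tooth until the catch is at least 6 mm down.
- bolt_lug (a point): Middle of the top of the bolt's upright red lug, which is pushed towards +y: 24 mm in x, 10 mm in y; its top is 130 mm above the bench and it stands up from the bar at z = 102 mm. Moves with the bolt; at shelf (30, -55) mm when back. Axes as the shelf.
- catch (a joint): Yellow spring catch bar, metres pressed down: 0 = up, 0.010 = bottom stop. Spring: about 3 N to start, 6.5 N at the bottom. The brass tooth on its side stands before a dog on the bolt; 6 mm down or more frees the bolt. Let go with the bolt part way, the catch is caught under the dog; let go with the bolt 0.034 or more it springs up behind the dog and locks it.
- catch_top (a point): Middle of the top face of the yellow catch bar: 36 mm wide in x, 112 mm long in y (along the bolt's slide, so a finger pressing it may glide along it), top 122 mm above the bench when up. At shelf (88, -50) mm, so its centre line lies 58 mm behind the lug's in x. Its dark housing below is 44 x 120 mm, top at z = 98 mm. Nothing stands between lug and bar above z = 102 mm. Axes as the shelf.
- cap_a: Loose green nylon handle cap, 36 mm across, 24 mm high, on the shelf top behind the catch; not to be moved. Origin at its underside.
- cap_b: Loose green nylon handle cap, 36 mm across, 24 mm high, on the bench right of the drawer; not to be moved. Origin at its underside.
- insert: Loose polished steel cup insert, 48 mm across, 30 mm high, on the shelf top; not to be moved. Origin at its underside.
- chip: Loose squat granite chip sample, 54 mm across, 22 mm high, on the shelf top behind the catch; not to be moved. Origin at its underside.
- driver: Loose chrome torque driver lying on the bench left of the shelf, 190 mm long along its x, 28 mm thick; not to be moved. Origin at its underside near the middle.
- handle: Loose blue gooseneck stone handle, 140 mm long along its x, 65 mm high, on the bench right of the shelf; not to be moved. Origin at its underside.

How it is judged:
By the outcome, as a careful person would: the job done as asked, in the order asked, and still so for the second after the job is handed in, with the robot touching nothing.
It also fails if it takes over 51 s, if anything falls off the work surface, if the arm or the gripper's body presses on something with over 40 N, if the wrist force passes 120 N, or if a joint passes its speed limit or range.

ROBOT

A 7-joint arm with a two-finger parallel gripper is mounted at the origin on the work surface. World frame = base frame: x ahead of the robot, y to its left, z up, the work surface at z = 0. Lengths are in m, angles in rad, forces in N, time in s.
With the tool pointing down it reaches from about 0.425 to 1.025 m from the base axis. Payload 9.4 kg.
Tool frame: the origin (TCP) lies on the centre line of the jaws, within the pads' length; the fingertips stand 19 mm ahead of it and the grasp point (between the pads) is the TCP; y points along the fingers, x is the direction in which the jaws open and shut, and the axes are right-handed (so a half turn about y gives the same grasp; the last joint's range is limited). The gripper opens to 85 mm and grips with 20 to 120 N. Pads are 22 mm wide; open, the fingers measure 114 mm over their backs; the gripper's body (76 mm by 85 mm) begins 54 mm behind the grasp point. The pads swing forward as they close: fully open they stand 13 mm farther back than shut.
Start: joints at [1.045, 0.599, -0.003, 1.599, 0.002, 0.943, -0.08], TCP at [0.315, -0.653, 0.219] pointing down, gripper open.
Joint ranges: [-2.57, 2.57], [-0.35, 1.97], [-1.29, 1.29], [0.11, 2.56], [-1.05, 4.19], [0.11, 1.86], [-2.63, 2.63]. Speed limits (rad/s): [2.22, 2.22, 3.01, 3.01, 3.14, 3.14, 3.14].

INTERFACE

Orientations are given as a unit quaternion [w, x, y, z].
In Python, from rig import telemetry, vision, r gives the robot as it stands.
- The arm moves only by the shell command python3 -m crank 'ROWS'. ROWS is JSON, a list of rows, each a list of 7 numbers: the shift along the tool's x, y, z in cm, then the turn, a rotation vector about the tool's x, y, z in degrees, then the closure, from 0 (fully open) to 1 (shut). A call has exactly 5 rows; each row is the pose to reach, as a shift and turn from the pose measured when the call began, along the tool's axes at that moment; what a row does not reach only later rows make up. A row lasts 1/10 s, in which the tool goes at most 50 mm and 8.59 degrees, less where a joint would pass 70% of its speed; a pose out of reach is approached as far as the arm can. A call with a gripper value outside its range is refused whole. The fingers move at their own pace and stop on an object; the grip force is fixed at half the most. Time passes only in rows, so rows that repeat a pose let the fingers close, or fill a call up. It gives the time, the measured TCP pose, the force and the opening at its end, in the units of the state.
- telemetry.get_state(): the state, without advancing time (a new reading comes with each control period).
- vision.get_image(name): name is "side" or "top"; returns a dict with "image" (400x640x3 uint8, red, green, blue), "intrinsics" (3x3 intrinsics, pixels), "camera_from_world" (4x4, takes a point from world to camera coordinates). Camera axes: x right, y up, looking along -z (the intrinsics and any distortion apply to the point x, -y, -z); pixel columns grow to the right and rows downward; lengths in m; the calibration is good to about 2 mm. A picture is of the moment at which its call begins. There is no depth.
- r.close_job(): hands the job in, once; it reports no verdict.
The state is a dict: "clock": time; "joint_positions": joint angles; "joint_velocities": joint speeds; "joint_efforts": joint torques, N m; "tcp_pos": TCP position; "tool_rot": TCP orientation; "contact_force": force on the tool from outside, world axes, zero at the start; "wrist_torque": the same for the moment, N m; "grip_width": finger opening in m.
Only numpy, scipy, OpenCV 4.12 (cv2) and the standard library are available. Lean on these libraries where they do the work, as an engineer would, in place of code of your own. Each camera call takes 0.05 s, during which the arm holds its last target. There are 200 camera calls.

## Working session

There is one attempt and no reset: what is moved stays moved. The work goes in short steps, Python scripts to look and compute and a shell command to move; the robot and the scene stay as the last step left them, time stands still between calls to the robot, and variables do not carry over. Pictures are saved under pics/ and viewed, about 8 in all and at most 12, crops included, and the job is handed in when it is done.

```bash
mkdir -p pics; ls
python3 - <<'E'
from rig import telemetry, vision, r
import cv2,numpy as np
s=telemetry.get_state();print(s)
for n in("top","side"):
    d=vision.get_image(n);cv2.imwrite(f"pics/{n}0.png",d["image"][:,:,::-1]);print(n,d["intrinsics"],d["camera_from_world"],[k for k in d])
E
```

```text
pics
{'clock': 0.0, 'joint_positions': array([ 1.04534689,  0.60015436, -0.00254526,  1.60010357,  0.00183408,
        0.94290739, -0.07980932]), 'joint_velocities': array([ 5.67325076e-04, -1.08235217e-04, -1.44574595e-03, -6.41230525e-05,
        4.90207327e-04,  9.40132683e-04, -6.61730780e-04]), 'joint_efforts': array([ 5.73411344e-04, -7.76463962e+01,  1.56497620e+00, -2.58007586e+01,
        1.23735759e-02,  9.05391615e-03, -8.48944062e-07]), 'tcp_pos': array([ 0.31430245, -0.65279749,  0.21820523]), 'tool_rot': array([ 0.59897109, -0.59848541,  0.37669654, -0.37569743]), 'contact_force': array([-0.32062968, -0.29683976, -0.62598195]), 'wrist_torque': array([ 0.00545417, -0.00059521, -0.01667418]), 'grip_width': 0.08497569427352161}
top [[501.57203919   0.         326.68733432]
 [  0.         501.57203919 198.14869391]
 [  0.           0.           1.        ]] [[-2.53169104e-02 -9.99656270e-01 -6.81138399e-03  6.01110183e-02]
 [ 9.76471549e-01 -2.61882225e-02  2.14050207e-01 -6.30933554e-01]
 [-2.14155009e-01 -1.23203277e-03  9.76798912e-01 -1.38074280e+00]
 [ 0.00000000e+00  0.00000000e+00  0.00000000e+00  1.00000000e+00]] ['image', 'intrinsics', 'camera_from_world']
side [[403.74588843   0.         322.85381805]
 [  0.         403.74588843 202.10900047]
 [  0.           0.           1.        ]] [[ 0.99307969 -0.11687328  0.01154864 -0.58106462]
 [ 0.07682549  0.72085516  0.6888147  -0.15342628]
 [-0.08882893 -0.68316066  0.72484546 -1.05491303]
 [ 0.          0.          0.          1.        ]] ['image', 'intrinsics', 'camera_from_world']
```

View pics/top0.png

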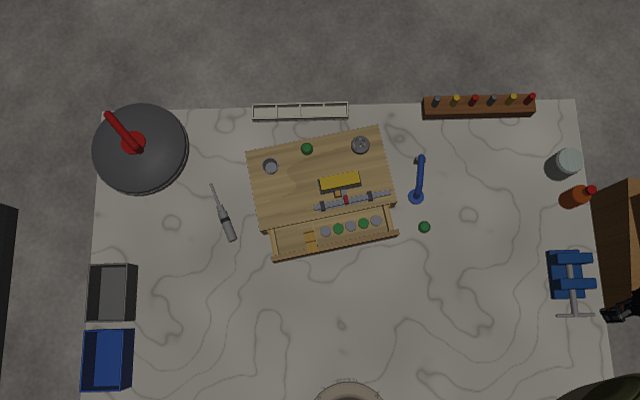

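View pics/side0.png

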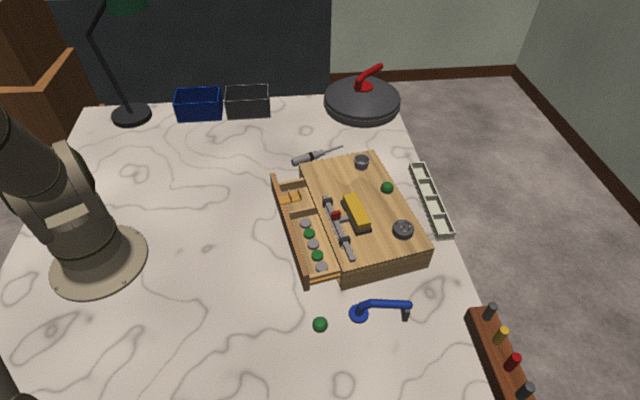

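The top view shows the shelf's top corners near (246,151), (380,125), (396,207) and (262,232). The catch is at (340,181), the lug at (346,199), and the drawer's front edge runs from (273,262) to (398,234). The side view agrees with this.

```bash
cat > h.py <<'E'
from rig import telemetry, vision, r
import cv2,numpy as np
from scipy.spatial.transform import Rotation as R
def ray(d,uv,z):
    K,T=d["intrinsics"],d["camera_from_world"]
    p=np.linalg.inv(K)@[uv[0],uv[1],1]; p=np.array([p[0],-p[1],-p[2]])
    v=T[:3,:3].T@p; o=-T[:3,:3].T@T[:3,3]
    return o+v*(z-o[2])/v[2]
def proj(d,P):
    K,T=d["intrinsics"],d["camera_from_world"]
    c=T[:3,:3]@P+T[:3,3]; q=K@[c[0],-c[1],-c[2]]; return q[:2]/q[2]
def mask(d,col,box):
    h=cv2.cvtColor(d["image"],cv2.COLOR_RGB2HSV); H,S,V=cv2.split(h)
    if col=="y": m=(H>20)&(H<32)&(S>170)&(V>90)
    if col=="r": m=((H<6)|(H>174))&(S>150)&(V>70)
    b=np.zeros_like(m); x0,y0,x1,y1=box; b[y0:y1,x0:x1]=1
    return (m&b).astype(np.uint8)
def cen(m):
    y,x=np.nonzero(m); return np.array([x.mean(),y.mean()]),len(x)
E
python3 - <<'E'
from h import *
d=vision.get_image("top")
m=mask(d,"y",(310,160,370,200));c,n=cen(m);P=ray(d,c,.122);rc=cv2.minAreaRect(cv2.findNonZero(m));print("yel",c,n,P,rc)
b=[ray(d,q,.122) for q in cv2.boxPoints(rc)];print(np.round(b,4))
m=mask(d,"r",(330,185,360,210));c,n=cen(m);print("red",c,n,ray(d,c,.13),cv2.minAreaRect(cv2.findNonZero(m)))
for q in[(246,151),(380,125),(396,207),(262,232)]:print("corner",ray(d,q,.085))
for q in[(273,262),(398,235)]:print("drawer",ray(d,q,.084))
im=d["image"][110:275,235:445,::-1];cv2.imwrite("pics/crop1.png",cv2.resize(im,None,fx=3.8,fy=3.6,interpolation=cv2.INTER_CUBIC))
d=vision.get_image("side")
for k,z,bx in(("y",.122,(335,185,380,240)),("r",.13,(325,200,345,225))):
    m=mask(d,k,bx);c,n=cen(m);print("side",k,c,n,ray(d,c,z))
E
```

```text
yel [339.2217484  180.03411514] 469 [0.67156471 0.00715921 0.122     ] ((339.1955871582031, 180.0285186767578), (11.886194229125977, 39.20418167114258), 78.31063079833984)
[[ 0.6785  0.0643  0.122 ]
 [ 0.6986 -0.0442  0.122 ]
 [ 0.6647 -0.0497  0.122 ]
 [ 0.6448  0.0583  0.122 ]]
red [345.625 198.625] 24 [ 0.6160584  -0.00869275  0.13      ] ((345.5, 198.5), (7.0, 3.0), 90.0)
corner [0.77584747 0.27552988 0.085     ]
corner [ 0.84513731 -0.11906282  0.085     ]
corner [ 0.59764726 -0.15264426  0.085     ]
corner [0.53597837 0.22824608 0.085     ]
drawer [0.45108529 0.19756239 0.084     ]
drawer [ 0.51755134 -0.15399419  0.084     ]
side y [356.39299611 209.17120623] 257 [6.69517180e-01 1.25605144e-05 1.22000000e-01]
side r [335.38636364 213.95454545] 44 [ 0.61289429 -0.01753064  0.13      ]
```

View pics/crop1.png

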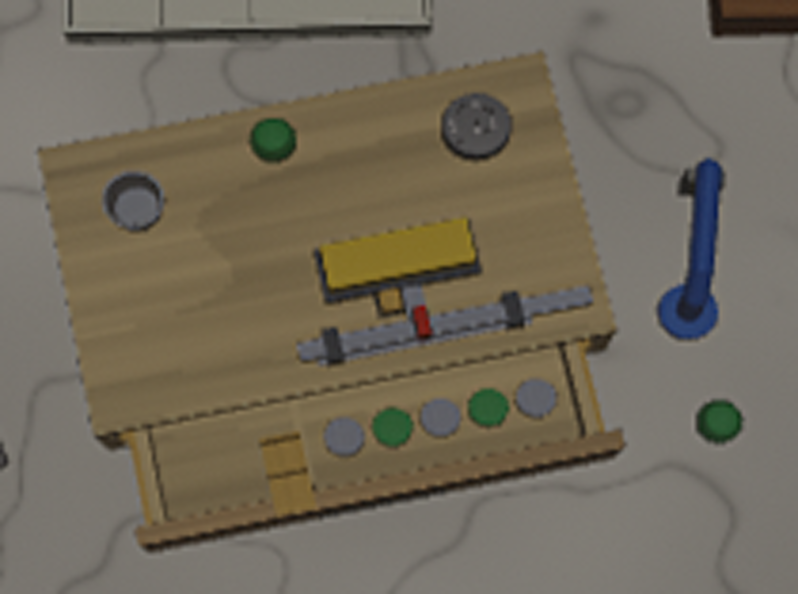

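```bash
cat > goto.py <<'E'
# usage: goto.py X Y Z(mm, shelf frame) [flip]: shift cm + turn deg in tool axes
import sys; from h import *
yaw=np.radians(10.4); A=R.from_euler("z",yaw); O=np.array([.576,.0405,0])
s=telemetry.get_state(); q=s["tool_rot"]; T=R.from_quat([q[1],q[2],q[3],q[0]])
p=A.inv().apply(s["tcp_pos"]-O)*1000
print("t",round(s["clock"],2),"shelf mm",p.round(1),"F shelf",A.inv().apply(s["contact_force"]).round(1),"w",round(s["grip_width"]*1000,1),"j",s["joint_positions"].round(2))
M=(A.inv()*T).as_matrix(); print("tool axes in shelf (cols)\n",M.round(3))
if len(sys.argv)>3:
    g=O+A.apply(np.array(sys.argv[1:4],float)/1000)
    f=-1 if len(sys.argv)>4 else 1
    G=A*R.from_matrix(np.array([[f,0,0],[0,0,f],[0,-1,0]]))
    print("shift cm",(T.inv().apply(g-s["tcp_pos"])*100).round(2),"turn",np.degrees((T.inv()*G).as_rotvec()).round(2))
E
python3 goto.py -135 -20 150; python3 goto.py -135 -20 150 f|tail -1
```

```text
t 0.2 shelf mm [-382.5 -634.8  218.5] F shelf [ 0.1 -0.8  0.1] w 85.3 j [ 1.05  0.6  -0.    1.6   0.    0.94 -0.08]
tool axes in shelf (cols)
 [[ 0.264 -0.     0.964]
 [-0.964  0.001  0.264]
 [-0.001 -1.    -0.   ]]
shift cm [-52.75   6.9   40.11] turn [-3.000e-02 -7.468e+01 -5.000e-02]
shift cm [-52.75   6.9   40.11] turn [ 6.0000e-02  1.0532e+02 -3.0000e-02]
```

```bash
python3 -m crank '[[-3.5,0,2.7,0,-5,0,1],[-7,0,5.4,0,-10,0,1],[-10.5,0,8.1,0,-15,0,1],[-14,0,10.8,0,-20,0,1],[-17.5,0,13.5,0,-25,0,1]]'; python3 goto.py -135 -20 150
```

```text
clock: 0.7
tcp_pos: [0.3602, -0.435, 0.2187]
tool_rot: [0.667, -0.666, 0.237, -0.236]
contact_force: [1.2, -1.2, 0.4]
grip_width: 0.0122
t 0.7 shelf mm [-298.1 -428.7  218.7] F shelf [ 1.  -1.4  0.4] w 12.2 j [ 0.88  0.41 -0.14  1.96  0.08  0.77  0.01]
tool axes in shelf (cols)
 [[ 0.65  -0.     0.76 ]
 [-0.76   0.001  0.65 ]
 [-0.001 -1.     0.   ]]
shift cm [-20.47   6.9   38.95] turn [-3.000e-02 -4.948e+01 -3.000e-02]
```

```bash
python3 -m crank '[[-2,0,4,0,-5,0,1],[-4,0,8,0,-10,0,1],[-6.5,0,12,0,-15,0,1],[-9,0,16,0,-20,0,1],[-11,0,20,0,-25,0,1]]'; python3 goto.py -135 -20 150
```

```text
clock: 1.2
tcp_pos: [0.4004, -0.2084, 0.219]
tool_rot: [0.702, -0.702, 0.086, -0.085]
contact_force: [0.8, -0.9, 0.2]
grip_width: 0.0001
t 1.2 shelf mm [-217.7 -213.1  219. ] F shelf [ 0.6 -1.   0.2] w 0.1 j [ 0.61  0.29 -0.32  2.19  0.14  0.68 -0.05]
tool axes in shelf (cols)
 [[ 0.912 -0.     0.411]
 [-0.411  0.001  0.912]
 [-0.001 -1.     0.   ]]
shift cm [-0.4   6.91 21.  ] turn [ -0.03 -24.29  -0.03]
```

```bash
python3 -m crank '[[0,0,5,0,-5,0,1],[-0.1,1,10,0,-10,0,1],[-0.2,3,15,0,-15,0,1],[-0.3,5,19,0,-20,0,1],[-0.4,6.9,21,0,-24.3,0,1]]'; python3 goto.py -135 -20 82
```

```text
clock: 1.7
tcp_pos: [0.4478, 0.0004, 0.1497]
tool_rot: [0.705, -0.703, -0.067, 0.066]
contact_force: [0.7, -0.4, 0.3]
grip_width: -0.0002
t 1.7 shelf mm [-133.3  -16.3  149.7] F shelf [ 0.6 -0.5  0.3] w -0.2 j [ 0.18  0.41 -0.41  2.27  0.33  0.52 -0.29]
tool axes in shelf (cols)
 [[ 1.     0.002 -0.007]
 [ 0.007  0.002  1.   ]
 [ 0.002 -1.     0.002]]
shift cm [-0.18  6.77 -0.38] turn [-0.11  0.43  0.1 ]
```

```bash
python3 -m crank '[[-0.2,2,0,0,0,0,1],[-0.2,4,0,0,0,0,1],[-0.2,5.5,0,0,0,0,1],[-0.2,6.8,0,0,0,0,1],[-0.2,6.8,0,0,0,0,1]]'; python3 goto.py -35 -20 82
python3 - <<'E'
from h import *
for n,b in(("side",(250,130,470,310)),("top",(235,130,445,290))):
    d=vision.get_image(n);x0,y0,x1,y1=b
    cv2.imwrite(f"pics/{n}2.png",cv2.resize(d["image"][y0:y1,x0:x1,::-1],None,fx=3,fy=3,interpolation=cv2.INTER_CUBIC))
E
```

```text
clock: 2.2
tcp_pos: [0.4454, 0.0004, 0.0805]
tool_rot: [0.705, -0.703, -0.067, 0.067]
contact_force: [-0.6, 0.8, -0.4]
grip_width: 0.0
t 2.2 shelf mm [-135.7  -15.9   80.5] F shelf [-0.5  0.9 -0.4] w 0.0 j [ 0.08  0.53 -0.29  2.33  0.45  0.33 -0.41]
tool axes in shelf (cols)
 [[ 1.    -0.001 -0.008]
 [ 0.008  0.002  1.   ]
 [-0.001 -1.     0.002]]
shift cm [10.07 -0.16 -0.49] turn [-0.12  0.46 -0.03]
```

View pics/side2.png

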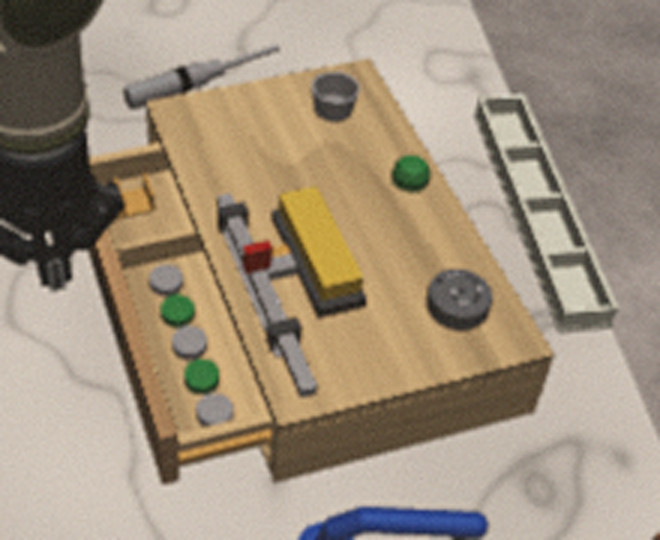

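The closed fingertips stand just in front of the drawer face, at about (55,280) in the crop, and nothing else is in contact. Next I push.

```bash
python3 -m crank '[[1,0,0,0,0,0,1],[2,0,0,0,0,0,1],[3,0,0,0,0,0,1],[4,0,0,0,0,0,1],[5,0,0,0,0,0,1]]'; python3 goto.py -35 -20 82|head -1;  python3 -m crank '[[1,0,0,0,0,0,1],[2,0,0,0,0,0,1],[3,0,0,0,0,0,1],[4,0,0,0,0,0,1],[4.6,0,0,0,0,0,1]]'; python3 goto.py -35 -20 82
```

```text
clock: 2.8
tcp_pos: [0.4963, 0.0098, 0.082]
tool_rot: [0.705, -0.703, -0.067, 0.066]
contact_force: [-0.9, 0.1, 0.0]
grip_width: 0.0
t 2.8 shelf mm [-83.9 -15.8  82. ] F shelf [-0.9  0.2  0. ] w 0.0 j [ 0.09  0.56 -0.32  2.22  0.42  0.41 -0.38]
clock: 3.3
tcp_pos: [0.5425, 0.0188, 0.0821]
tool_rot: [0.705, -0.703, -0.067, 0.066]
contact_force: [-0.2, 0.6, -0.8]
grip_width: 0.0001
t 3.3 shelf mm [-36.8 -15.3  82.1] F shelf [-0.1  0.7 -0.8] w 0.1 j [ 0.09  0.6  -0.33  2.12  0.41  0.48 -0.36]
tool axes in shelf (cols)
 [[ 1.     0.002 -0.008]
 [ 0.008  0.002  1.   ]
 [ 0.002 -1.     0.002]]
shift cm [ 0.18  0.01 -0.47] turn [-0.12  0.43  0.13]
```

```bash
python3 -m crank '[[0.3,0,0,0,0,0,1],[0.6,0,0,0,0,0,1],[0.9,0,0,0,0,0,1],[1.2,0,0,0,0,0,1],[1.5,0,0,0,0,0,1]]'; python3 goto.py |head -1
python3 - <<'E'
from h import *
for n,b in(("side",(250,130,470,310)),("top",(235,130,445,290))):
    d=vision.get_image(n);x0,y0,x1,y1=b
    cv2.imwrite(f"pics/{n}3.png",cv2.resize(d["image"][y0:y1,x0:x1,::-1],None,fx=3,fy=3,interpolation=cv2.INTER_CUBIC))
E
```

```text
clock: 3.8
tcp_pos: [0.5573, 0.0215, 0.0821]
tool_rot: [0.705, -0.703, -0.067, 0.066]
contact_force: [-0.5, -0.3, 0.7]
grip_width: 0.0001
t 3.8 shelf mm [-21.8 -15.3  82.1] F shelf [-0.6 -0.2  0.7] w 0.1 j [ 0.09  0.61 -0.34  2.08  0.4   0.5  -0.35]
```

View pics/side3.png

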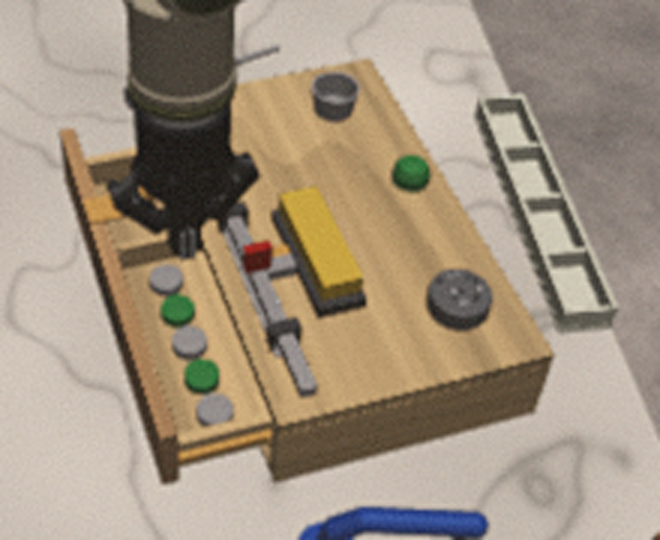

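Run:
```python
from h import *
s=telemetry.get_state(); d=vision.get_image("side");p=s["tcp_pos"]
for dz in(0.03,0,-.019,-.03):print(dz,((proj(d,p+[0,0,dz])-[250,130])*3).round(0))
yaw=np.radians(10.4); A=R.from_euler("z",yaw); O=np.array([.576,.0405,0])
for n,q in dict(cA=(88,-106,122),cB=(88,6,122),catch=(88,-50,122),lug=(30,-55,130),br1=(30,12,108),br2=(30,-125,108),FR=(0,-200,85),BR=(240,-200,85),BL=(240,200,85),FL=(0,200,85)).items():
    P=O+A.apply(np.array(q)/1000);t=vision.get_image("top");print(n,((proj(d,P)-[250,130])*3).round(0),((proj(t,P)-[235,130])*3).round(0))
```

```text
0.03 [185. 237.]
0 [186. 260.]
-0.019 [186. 274.]
-0.03 [186. 282.]
cA [344. 279.] [371. 138.]
cB [298. 186.] [254. 162.]
catch [320. 231.] [313. 150.]
lug [258. 243.] [331. 207.]
br1 [233. 206.] [260. 226.]
br2 [284. 323.] [404. 196.]
FR [278. 423.] [486. 216.]
BR [555. 352.] [429. -18.]
BL [371.  55.] [28. 63.]
FL [146.  98.] [ 71. 302.]
```

View pics/top3.png

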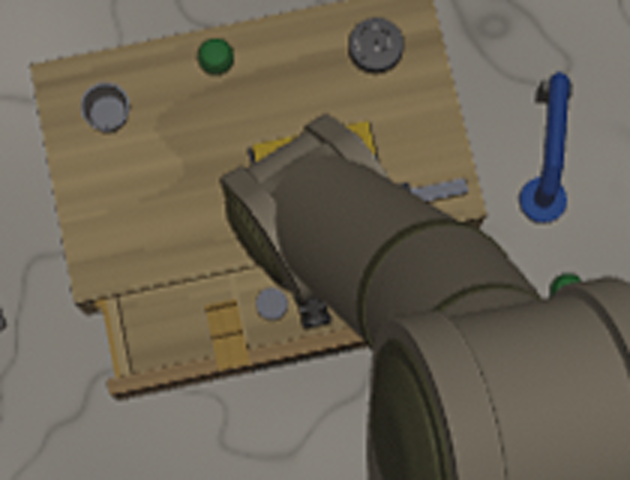

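The fingers passed over the drawer front, so the visible tips look higher than I expected. I'll zoom in with projected height marks.

Run:
```python
from h import *
s=telemetry.get_state();p=s["tcp_pos"];o=[]
for n in("side","top"):
    d=vision.get_image(n);c=proj(d,p).round().astype(int);x0,y0=c-[32,40]
    im=cv2.resize(d["image"][y0:y0+66,x0:x0+64,::-1],None,fx=6,fy=6,interpolation=cv2.INTER_CUBIC)
    im=np.clip(im.astype(float)*1.7,0,255).astype(np.uint8)
    for dz,col in((0,(0,0,255)),(-.019,(255,0,255)),(.019,(0,255,255))):
        q=(proj(d,p+[0,0,dz])-[x0,y0])*6;cv2.line(im,(int(q[0])+15,int(q[1])),(int(q[0])+60,int(q[1])),col,1)
    o.append(im)
cv2.imwrite("pics/zoom4.png",np.hstack(o))
```

```text
(no output)
```

View pics/zoom4.png

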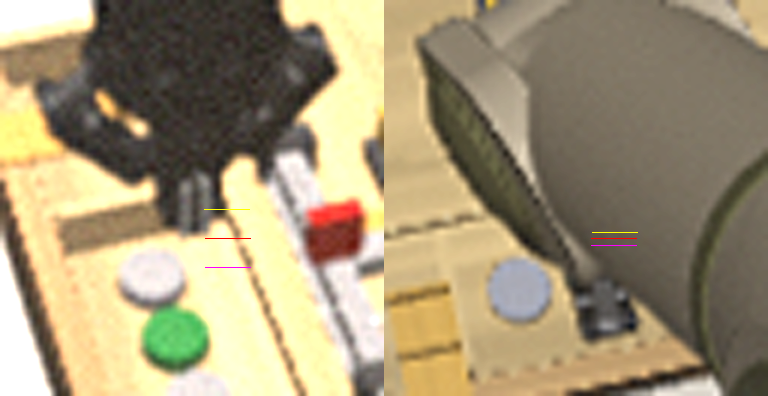

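In the side zoom, the closed fingertips end at about (195,235), which is at TCP height. That's higher than the stated 19 mm ahead, so they cleared the drawer's 84 mm edge. I'll back out, turn the jaws across so the knuckles stay clear of the bolt, and go lower.

```bash
python3 -m crank '[[-1,-2,0,0,0,0,1],[-4,-2.5,0,0,0,0,1],[-7,-2.5,0,0,8,0,1],[-10,-2.5,0.7,0,16,0,1],[-10.5,-2.5,1.5,0,24,0,1]]'; python3 goto.py |head -1;python3 -m crank '[[0,0,0,0,8.5,0,1],[0,0,0,0,17,0,1],[0,0,0,0,25.5,0,1],[0,0,0,0,34,0,1],[0,0,0,0,42.5,0,1]]';python3 -m crank '[[0,0,0,0,8,0,1],[0,0,0,0,16,0,1],[0,0,0,0,24,0,1],[0,0,0,0,24,0,1],[0,0,0,0,24,0,1]]'; python3 goto.py
```

```text
clock: 5.05
tcp_pos: [0.4473, 0.0151, 0.107]
tool_rot: [0.702, -0.702, 0.084, -0.083]
contact_force: [0.3, -0.1, -0.2]
grip_width: 0.0001
t 5.05 shelf mm [-131.2   -1.7  107. ] F shelf [ 0.3 -0.2 -0.2] w 0.1 j [ 0.01  0.47 -0.23  2.31  0.27  0.38 -0.69]
clock: 5.55
tcp_pos: [0.4474, 0.0152, 0.1071]
tool_rot: [0.623, -0.623, 0.335, -0.334]
contact_force: [-0.1, -0.0, 0.4]
grip_width: -0.0
clock: 6.05
tcp_pos: [0.4475, 0.0154, 0.1071]
tool_rot: [0.541, -0.541, 0.456, -0.455]
contact_force: [-0.2, 0.0, 1.1]
grip_width: 0.0001
t 6.05 shelf mm [-131.    -1.5  107.1] F shelf [-0.2  0.1  1.1] w 0.1 j [-0.23  0.47  0.09  2.33 -0.12  0.35 -1.43]
tool axes in shelf (cols)
 [[-0.01  -0.001  1.   ]
 [-1.     0.001 -0.01 ]
 [-0.001 -1.    -0.001]]
```

```bash
python3 -m crank '[[0,2,0,0,0,0,1],[0,4,0,0,0,0,1],[0,4.5,0,0,0,0,1],[0,4.5,1,0,0,0,1],[0,4.5,2,0,0,0,1]]'; python3 -m crank '[[0,0,1,0,0,0,1],[0,0,2,0,0,0,1],[0,0,3,0,0,0,1],[0,0,4,0,0,0,1],[0,0,5,0,0,0,1]]'; python3 goto.py
python3 - <<'E'
from h import *
for n,b in(("side",(250,130,470,310)),):
    d=vision.get_image(n);x0,y0,x1,y1=b
    cv2.imwrite(f"pics/{n}5.png",cv2.resize(d["image"][y0:y1,x0:x1,::-1],None,fx=3,fy=3,interpolation=cv2.INTER_CUBIC))
E
```

```text
clock: 6.55
tcp_pos: [0.4682, 0.0189, 0.0626]
tool_rot: [0.541, -0.541, 0.456, -0.455]
contact_force: [-0.1, 0.7, -0.5]
grip_width: -0.0002
clock: 7.05
tcp_pos: [0.5182, 0.0278, 0.0628]
tool_rot: [0.542, -0.541, 0.455, -0.455]
contact_force: [-3.3, 0.9, 1.6]
grip_width: 0.0
t 7.05 shelf mm [-59.2  -2.1  62.8] F shelf [-3.1  1.5  1.6] w 0.0 j [-0.22  0.6   0.08  2.2  -0.13  0.35 -1.43]
tool axes in shelf (cols)
 [[-0.009 -0.     1.   ]
 [-1.     0.001 -0.009]
 [-0.001 -1.    -0.   ]]
```

View pics/side5.png

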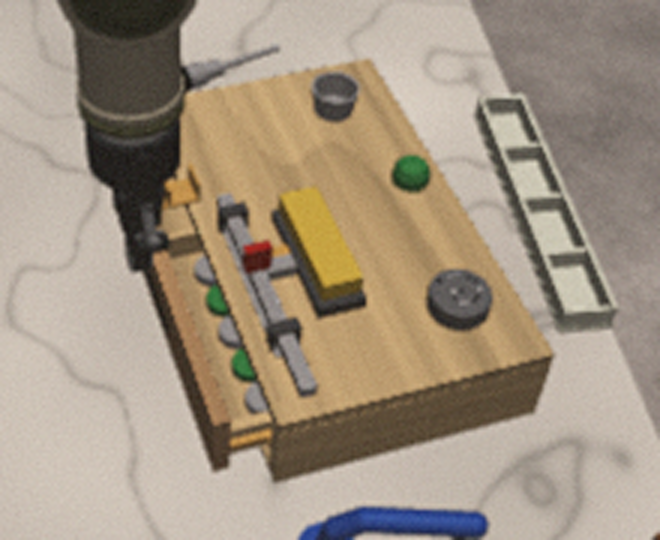

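The drawer front, now from (150,265) to (225,465), is moving in under the fingertip, and the force is about 3 N. I'll push it to the stop.

```bash
python3 -m crank '[[0,0,0.7,0,0,0,1],[0,0,1.4,0,0,0,1],[0,0,2.1,0,0,0,1],[0,0,2.5,0,0,0,1],[0,0,2.8,0,0,0,1]]'; python3 goto.py|head -1;  python3 -m crank '[[0,0,0.2,0,0,0,1],[0,0,0.4,0,0,0,1],[0,0,0.5,0,0,0,1],[0,0,0.6,0,0,0,1],[0,0,0.7,0,0,0,1]]'; python3 goto.py|head -1
```

```text
clock: 7.6
tcp_pos: [0.5485, 0.0332, 0.0628]
tool_rot: [0.542, -0.54, 0.455, -0.455]
contact_force: [-2.1, 1.7, -2.2]
grip_width: 0.0001
t 7.6 shelf mm [-28.3  -2.2  62.8] F shelf [-1.7  2.  -2.2] w 0.1 j [-0.22  0.62  0.08  2.13 -0.13  0.39 -1.43]
clock: 8.1
tcp_pos: [0.551, 0.0337, 0.0626]
tool_rot: [-0.54, 0.542, -0.457, 0.453]
contact_force: [-15.1, -1.4, 10.7]
grip_width: 0.0001
t 8.1 shelf mm [-25.8  -2.2  62.6] F shelf [-15.1   1.4  10.7] w 0.1 j [-0.22  0.63  0.08  2.12 -0.13  0.41 -1.43]
```

The drawer hit its stop with the TCP at -25.8 mm (predicted -26) and 15 N, so it is shut. Next I retreat, rise, turn back and go above the catch and lug.

```bash
python3 -m crank '[[0,0,-2,0,0,0,1],[0,-4,-3,0,0,0,1],[1,-8.5,-3,0,-8,0,0.8],[2,-12,-2,0,-16,0,0.47],[4,-13.7,0,0,-24,0,0.47]]';python3 goto.py 59 -83 200; python3 -m crank '[[0,0,0,0,-8.5,0,0.47],[0,0,0,0,-17,0,0.47],[0,0,0,0,-25.5,0,0.47],[0,0,0,0,-34,0,0.47],[0,0,0,0,-42.5,0,0.47]]'; python3 goto.py 59 -83 200
```

```text
clock: 8.6
tcp_pos: [0.5598, -0.0054, 0.2036]
tool_rot: [0.626, -0.625, 0.331, -0.33]
contact_force: [0.9, 0.6, -0.6]
grip_width: 0.0433
t 8.6 shelf mm [-24.2 -42.2 203.6] F shelf [ 1.   0.5 -0.6] w 43.3 j [-0.09  0.42 -0.    2.   -0.    0.72 -1.06]
tool axes in shelf (cols)
 [[ 0.405  0.     0.914]
 [-0.914  0.001  0.405]
 [-0.001 -1.     0.001]]
shift cm [7.1  0.35 5.96] turn [-7.00e-02 -6.61e+01 -4.00e-02]
clock: 9.1
tcp_pos: [0.5607, -0.0056, 0.2041]
tool_rot: [0.703, -0.702, 0.079, -0.08]
contact_force: [0.6, -0.8, 0.1]
grip_width: 0.0453
t 9.1 shelf mm [-23.4 -42.6 204.1] F shelf [ 0.5 -0.9  0.1] w 45.3 j [ 0.06  0.43 -0.21  1.99  0.13  0.74 -0.45]
tool axes in shelf (cols)
 [[ 0.919  0.002  0.395]
 [-0.395  0.001  0.919]
 [ 0.002 -1.     0.002]]
shift cm [ 9.16  0.42 -0.45] turn [ -0.08 -23.29   0.12]
```

```bash
python3 -m crank '[[4,0.4,-0.1,0,-8,0,0.47],[8,0.4,-0.3,0,-16,0,0.47],[9.2,2.4,-0.45,0,-23.3,0,0.47],[9.2,3.9,-0.45,0,-23.3,0,0.47],[9.2,4.4,-0.45,0,-23.3,0,0.47]]'; python3 goto.py 59 -83 150;  python3 - <<'E'
from h import *
o=[]
for n,b in(("side",(290,130,430,290)),("top",(270,130,410,290))):
    d=vision.get_image(n);x0,y0,x1,y1=b
    o.append(cv2.resize(d["image"][y0:y1,x0:x1,::-1],None,fx=2.8,fy=2.8,interpolation=cv2.INTER_CUBIC))
cv2.imwrite("pics/s6.png",np.clip(np.hstack(o).astype(float)*1.5,0,255))
E
```

```text
clock: 9.6
tcp_pos: [0.6481, -0.0307, 0.1582]
tool_rot: [0.705, -0.704, -0.063, 0.063]
contact_force: [0.0, 0.4, -0.0]
grip_width: 0.045
t 9.6 shelf mm [ 58.  -83.  158.2] F shelf [ 0.1  0.4 -0. ] w 45.0 j [ 0.15  0.59 -0.29  1.82  0.23  0.76 -0.08]
tool axes in shelf (cols)
 [[ 1.    -0.001  0.004]
 [-0.004  0.002  1.   ]
 [-0.001 -1.     0.002]]
shift cm [0.1  0.82 0.  ] turn [-0.1  -0.2  -0.04][ WARN:0@1.362] global loadsave.cpp:1063 imwrite_ Unsupported depth image for selected encoder is fallbacked to CV_8U.
```

View pics/s6.png

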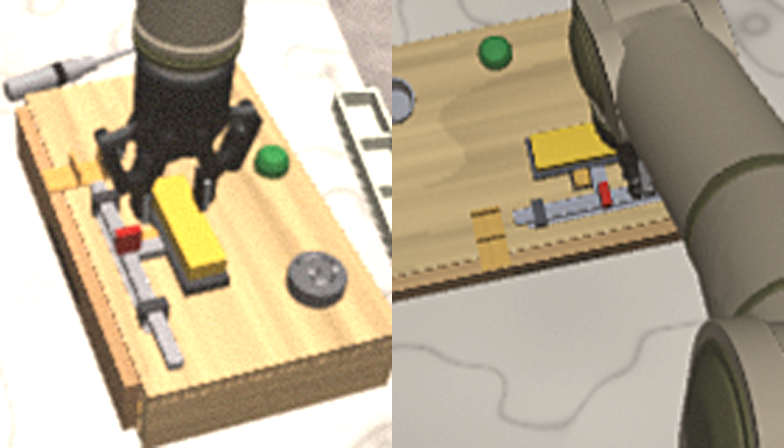

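The drawer reads as shut, with its front flush. The fingertips hover at (145,215) and (205,205) in the side crop, on the near side of the red lug at (128,238).

Run:
```python
from h import *
d=vision.get_image("side");A=R.from_euler("z",np.radians(10.4)); O=np.array([.576,.0405,0])
for x in(28,88):
  for z in(130,140,150,160,170):
    print(x,z,((proj(d,O+A.apply(np.array([x,-83,z])/1000))-[290,130])*2.8).round(0))
```

```text
28 130 [136. 250.]
28 140 [137. 243.]
28 150 [137. 235.]
28 160 [138. 227.]
28 170 [138. 219.]
88 130 [200. 236.]
88 140 [201. 228.]
88 150 [202. 220.]
88 160 [203. 213.]
88 170 [204. 205.]
```

```bash
python3 -m crank '[[0.1,0.5,0,0,0,0,0.47],[0.1,1,0,0,0,0,0.47],[0.1,1.2,0,0,0,0,0.47],[0.1,1.4,0,0,0,0,0.47],[0.1,1.6,0,0,0,0,0.47]]'; python3 goto.py|head -1;  python3 -m crank '[[0,0.3,0,0,0,0,0.47],[0,0.6,0,0,0,0,0.47],[0,0.9,0,0,0,0,0.47],[0,1.2,0,0,0,0,0.47],[0,1.2,0,0,0,0,0.47]]'; python3 goto.py|head -1; python3 -m crank '[[0,0.2,0,0,0,0,0.47],[0,0.4,0,0,0,0,0.47],[0,0.6,0,0,0,0,0.47],[0,0.8,0,0,0,0,0.47],[0,0.8,0,0,0,0,0.47]]'; python3 goto.py|head -1
```

```text
clock: 10.25
tcp_pos: [0.6497, -0.0297, 0.1443]
tool_rot: [0.705, -0.704, -0.064, 0.063]
contact_force: [-0.1, 0.7, 1.0]
grip_width: 0.0453
t 10.25 shelf mm [ 59.8 -82.4 144.3] F shelf [0.1 0.7 1. ] w 45.3 j [ 0.15  0.61 -0.29  1.83  0.24  0.73 -0.09]
clock: 10.75
tcp_pos: [0.6494, -0.0297, 0.1317]
tool_rot: [0.705, -0.704, -0.064, 0.063]
contact_force: [0.2, -0.5, -0.4]
grip_width: 0.0452
t 10.75 shelf mm [ 59.6 -82.3 131.7] F shelf [ 0.1 -0.5 -0.4] w 45.2 j [ 0.14  0.62 -0.28  1.84  0.25  0.71 -0.1 ]
clock: 11.25
tcp_pos: [0.6492, -0.0297, 0.1234]
tool_rot: [0.705, -0.704, -0.064, 0.064]
contact_force: [0.2, 0.1, 1.2]
grip_width: 0.0452
t 11.25 shelf mm [ 59.4 -82.3 123.4] F shelf [0.2 0.  1.2] w 45.2 j [ 0.14  0.63 -0.28  1.85  0.25  0.7  -0.1 ]
```

```bash
python3 -m crank '[[0,0.2,0,0,0,0,0.47],[0,0.4,0,0,0,0,0.47],[0,0.6,0,0,0,0,0.47],[0,0.6,0,0,0,0,0.47],[0,0.6,0,0,0,0,0.47]]'; python3 goto.py|head -1;  python3 -m crank '[[0,0.1,0,0,0,0,0.47],[0,0.2,0,0,0,0,0.47],[0,0.3,0,0,0,0,0.47],[0,0.4,0,0,0,0,0.47],[0,0.4,0,0,0,0,0.47]]'; python3 goto.py|head -1; python3 -c "
from rig import telemetry as t;print(t.get_state()['wrist_torque'])"
```

```text
clock: 11.75
tcp_pos: [0.6492, -0.0297, 0.1173]
tool_rot: [0.705, -0.704, -0.064, 0.064]
contact_force: [-0.4, -0.1, 0.2]
grip_width: 0.0452
t 11.75 shelf mm [ 59.4 -82.3 117.3] F shelf [-0.4 -0.   0.2] w 45.2 j [ 0.14  0.64 -0.27  1.85  0.26  0.69 -0.1 ]
clock: 12.25
tcp_pos: [0.6492, -0.0297, 0.1132]
tool_rot: [0.705, -0.704, -0.064, 0.064]
contact_force: [0.4, -0.1, -0.3]
grip_width: 0.0453
t 12.25 shelf mm [ 59.3 -82.2 113.2] F shelf [ 0.4 -0.2 -0.3] w 45.3 j [ 0.14  0.64 -0.27  1.85  0.26  0.68 -0.11]
[-0.00226612  0.01453003 -0.00350192]
```

```bash
python3 -m crank '[[0,0.1,0,0,0,0,0.47],[0,0.2,0,0,0,0,0.47],[0,0.3,0,0,0,0,0.47],[0,0.4,0,0,0,0,0.47],[0,0.4,0,0,0,0,0.47]]'; python3 goto.py|head -1;  python3 -m crank '[[0,0.1,0,0,0,0,0.47],[0,0.2,0,0,0,0,0.47],[0,0.3,0,0,0,0,0.47],[0,0.3,0,0,0,0,0.47],[0,0.3,0,0,0,0,0.47]]'; python3 goto.py|head -1; python3 -c "
from rig import telemetry as t;print(t.get_state()['wrist_torque'])"
```

```text
clock: 12.75
tcp_pos: [0.6491, -0.0297, 0.109]
tool_rot: [0.705, -0.704, -0.064, 0.064]
contact_force: [-0.6, 0.6, -0.4]
grip_width: 0.0452
t 12.75 shelf mm [ 59.2 -82.2 109. ] F shelf [-0.5  0.7 -0.4] w 45.2 j [ 0.14  0.65 -0.27  1.86  0.26  0.67 -0.11]
clock: 13.25
tcp_pos: [0.6492, -0.0297, 0.1062]
tool_rot: [0.705, -0.704, -0.064, 0.064]
contact_force: [0.5, -0.1, 3.4]
grip_width: 0.0452
t 13.25 shelf mm [ 59.3 -82.3 106.2] F shelf [ 0.5 -0.2  3.4] w 45.2 j [ 0.13  0.65 -0.27  1.86  0.26  0.66 -0.11]
[ 0.01673213 -0.00829298  0.01760233]
```

```bash
python3 -m crank '[[0,0.1,0,0,0,0,0.47],[0,0.2,0,0,0,0,0.47],[0,0.3,0,0,0,0,0.47],[0,0.4,0,0,0,0,0.47],[0,0.4,0,0,0,0,0.47]]'; python3 goto.py|head -1
python3 - <<'E'
from h import *
print(telemetry.get_state()['wrist_torque'])
o=[]
for n,b in(("side",(300,150,400,250)),("top",(290,140,390,240))):
    d=vision.get_image(n);x0,y0,x1,y1=b
    o.append(cv2.resize(d["image"][y0:y1,x0:x1,::-1],None,fx=4,fy=4,interpolation=cv2.INTER_CUBIC))
cv2.imwrite("pics/s7.png",np.clip(np.hstack(o).astype(float)*1.5,0,255).astype(np.uint8))
E
```

```text
clock: 13.75
tcp_pos: [0.6492, -0.0297, 0.1021]
tool_rot: [0.705, -0.704, -0.064, 0.064]
contact_force: [-1.6, 0.1, 3.9]
grip_width: 0.0451
t 13.75 shelf mm [ 59.3 -82.3 102.1] F shelf [-1.6  0.4  3.9] w 45.1 j [ 0.13  0.66 -0.27  1.86  0.27  0.66 -0.11]
[-0.02934677  0.09302943  0.02629387]
```

View pics/s7.png

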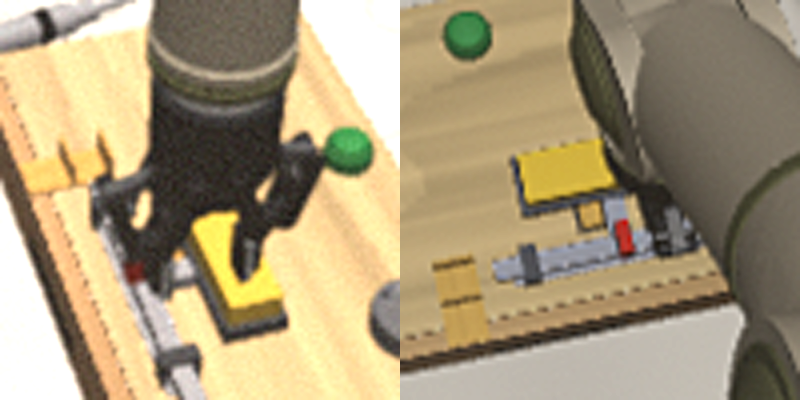

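The right finger is on the yellow bar at about (245,265) and the left finger stands on the near side of the lug, at about (165,280). I'll press further.

```bash
python3 -m crank '[[0,0.1,0,0,0,0,0.47],[0,0.2,0,0,0,0,0.47],[0,0.3,0,0,0,0,0.47],[0,0.35,0,0,0,0,0.47],[0,0.35,0,0,0,0,0.47]]'; python3 goto.py|head -1; python3 -m crank '[[0,0.05,0,0,0,0,0.47],[0,0.1,0,0,0,0,0.47],[0,0.1,0,0,0,0,0.47],[0,0.1,0,0,0,0,0.47],[0,0.1,0,0,0,0,0.47]]'; python3 goto.py|head -1
```

```text
clock: 14.35
tcp_pos: [0.6493, -0.0297, 0.0986]
tool_rot: [0.705, -0.704, -0.064, 0.064]
contact_force: [-1.6, -0.4, 6.2]
grip_width: 0.0457
t 14.35 shelf mm [ 59.4 -82.3  98.6] F shelf [-1.6 -0.1  6.2] w 45.7 j [ 0.13  0.66 -0.27  1.86  0.27  0.65 -0.11]
clock: 14.85
tcp_pos: [0.6493, -0.0297, 0.0977]
tool_rot: [0.705, -0.704, -0.064, 0.064]
contact_force: [-0.8, -0.1, 5.9]
grip_width: 0.0454
t 14.85 shelf mm [ 59.4 -82.3  97.7] F shelf [-0.8  0.1  5.9] w 45.4 j [ 0.13  0.66 -0.26  1.86  0.27  0.65 -0.11]
```

```bash
python3 -m crank '[[0,0,0.5,0,0,0,0.47],[0,0,1,0,0,0,0.47],[0,0,1.5,0,0,0,0.47],[0,0,2,0,0,0,0.47],[0,0,2.5,0,0,0,0.47]]'; python3 goto.py|head -1
```

```text
clock: 15.35
tcp_pos: [0.6456, -0.0077, 0.098]
tool_rot: [-0.704, 0.705, 0.063, -0.062]
contact_force: [1.5, -7.8, 5.8]
grip_width: 0.0456
t 15.35 shelf mm [ 59.8 -60.   98. ] F shelf [ 0.1 -7.9  5.8] w 45.6 j [ 0.09  0.66 -0.26  1.87  0.27  0.64 -0.15]
```

```bash
python3 -m crank '[[0,0,0.6,0,0,0,0.47],[0,0,1.2,0,0,0,0.47],[0,0,1.6,0,0,0,0.47],[0,0,2,0,0,0,0.47],[0,0,2.4,0,0,0,0.47]]'; python3 goto.py|head -1
python3 - <<'E'
from h import *
d=vision.get_image("side");m=mask(d,"r",(315,180,360,230));c,n=cen(m)
print(c,n)
E
```

```text
clock: 15.85
tcp_pos: [0.6417, 0.0132, 0.098]
tool_rot: [-0.703, 0.706, 0.063, -0.062]
contact_force: [0.5, -7.2, 6.0]
grip_width: 0.045
t 15.85 shelf mm [ 59.7 -38.7  98. ] F shelf [-0.8 -7.2  6. ] w 45.0 j [ 0.05  0.65 -0.25  1.88  0.27  0.63 -0.19]
[328.78571429 206.35714286] 14
```

```bash
python3 -m crank '[[0,0,0.4,0,0,0,0.47],[0,0,0.7,0,0,0,0.47],[0,0,1,0,0,0,0.47],[0,0,1.2,0,0,0,0.47],[0,0,1.3,0,0,0,0.47]]'; python3 goto.py|head -1; python3 -m crank '[[0,0,0.2,0,0,0,0.47],[0,0,0.3,0,0,0,0.47],[0,0,0.4,0,0,0,0.47],[0,0,0.5,0,0,0,0.47],[0,0,0.5,0,0,0,0.47]]'; python3 goto.py|head -1
```

```text
clock: 16.4
tcp_pos: [0.6396, 0.0244, 0.098]
tool_rot: [-0.702, 0.707, 0.062, -0.061]
contact_force: [1.0, -9.1, 5.6]
grip_width: 0.045
t 16.4 shelf mm [ 59.7 -27.3  98. ] F shelf [-0.6 -9.1  5.6] w 45.0 j [ 0.03  0.65 -0.25  1.89  0.27  0.63 -0.21]
clock: 16.9
tcp_pos: [0.6396, 0.0244, 0.0981]
tool_rot: [-0.7, 0.709, 0.062, -0.06]
contact_force: [1.9, -13.2, 5.5]
grip_width: 0.0454
t 16.9 shelf mm [ 59.6 -27.3  98.1] F shelf [ -0.5 -13.3   5.5] w 45.4 j [ 0.03  0.65 -0.24  1.89  0.27  0.63 -0.22]
```

```bash
python3 -m crank '[[0,0,0.4,0,0,0,0.47],[0,0,0.7,0,0,0,0.47],[0,0,0.7,0,0,0,0.47],[0,0,0.7,0,0,0,0.47],[0,0,0.7,0,0,0,0.47]]'; python3 goto.py -34 -20 98
python3 - <<'E'
from h import *
A=R.from_euler("z",np.radians(10.4)); O=np.array([.576,.0405,0])
o=[]
for n,b,rb in(("side",(300,150,400,250),(315,180,345,215)),("top",(290,140,390,240),(320,180,345,215))):
    d=vision.get_image(n);m=mask(d,"r",rb)
    if m.any(): c,k=cen(m);print(n,c,k,(A.inv().apply(ray(d,c,.13)-O)*1000).round(1))
E
```

```text
clock: 17.4
tcp_pos: [0.6396, 0.0243, 0.0982]
tool_rot: [-0.698, 0.711, 0.06, -0.059]
contact_force: [2.8, -18.3, 5.6]
grip_width: 0.0454
t 17.4 shelf mm [ 59.6 -27.4  98.2] F shelf [ -0.6 -18.5   5.6] w 45.4 j [ 0.02  0.65 -0.24  1.89  0.27  0.63 -0.23]
tool axes in shelf (cols)
 [[ 1.     0.001  0.013]
 [-0.013 -0.019  1.   ]
 [ 0.001 -1.    -0.019]]
shift cm [-9.37 -0.    0.62] turn [ 1.09 -0.74  0.05]
side [327.11764706 203.05882353] 17 [ 17.3 -22.4 130. ]
top [329.625      202.29166667] 24 [ 29.5 -10.2 130. ]
```

The top view puts the lug at y = -10.2 mm (home is -10) against a hard 18 N stop. I'll ease back and lift so the catch springs up.

```bash
python3 -m crank '[[0,0,0,0,0,0,0.47],[0,0,-0.4,0.5,0,0,0.47],[0,-0.6,-0.6,1,0,0,0.47],[0,-1.5,-0.6,1,0,0,0.47],[0,-3,-0.6,1,0,0,0.47]]'; python3 goto.py|head -1;python3 -m crank '[[0,-2,0,0,0,0,0.47],[0,-5,0,0,0,0,0.47],[0,-9,0,0,0,0,0.47],[-3,-11,-2,0,0,0,0.47],[-6,-12,-5,0,0,0,0.47]]'; python3 -m crank '[[-4,0,-3,0,0,0,0.47],[-8,0,-6,0,0,0,0.47],[-11,0,-10,0,0,0,0.47],[-14,0,-14,0,0,0,0.47],[-14,0,-18,0,0,0,0.47]]';python3 goto.py|head -1
```

```text
clock: 18.0
tcp_pos: [0.6396, 0.0183, 0.1282]
tool_rot: [-0.704, 0.705, 0.059, -0.06]
contact_force: [0.9, 0.1, -0.4]
grip_width: 0.0454
t 18.0 shelf mm [ 58.6 -33.3 128.2] F shelf [ 0.9 -0.1 -0.4] w 45.4 j [ 0.06  0.61 -0.27  1.87  0.24  0.69 -0.18]
clock: 18.5
tcp_pos: [0.5893, -0.0392, 0.2515]
tool_rot: [-0.704, 0.705, 0.062, -0.06]
contact_force: [0.3, -1.7, 0.1]
grip_width: 0.0451
clock: 19.0
tcp_pos: [0.4777, -0.2428, 0.2528]
tool_rot: [-0.704, 0.706, 0.06, -0.06]
contact_force: [1.7, -0.3, -0.3]
grip_width: 0.0453
t 19.0 shelf mm [-147.8 -260.9  252.8] F shelf [ 1.7 -0.6 -0.3] w 45.3 j [ 0.58  0.34 -0.28  1.98  0.13  0.83  0.39]
```

Run:
```python
from h import *
A=R.from_euler("z",np.radians(10.4)); O=np.array([.576,.0405,0]);o=[]
for n,b,rb,yb in(("side",(285,140,445,300),(315,180,350,220),(335,180,385,245)),("top",(245,120,405,280),(315,180,355,215),(310,160,370,200))):
    d=vision.get_image(n)
    for k,z,bx in(("r",.13,rb),("y",.122,yb)):
        m=mask(d,k,bx)
        if m.any(): c,q=cen(m);print(n,k,c,q,(A.inv().apply(ray(d,c,z)-O)*1000).round(1))
    x0,y0,x1,y1=b
    o.append(cv2.resize(d["image"][y0:y1,x0:x1,::-1],None,fx=2.5,fy=2.5,interpolation=cv2.INTER_CUBIC))
cv2.imwrite("pics/s8.png",np.clip(np.hstack(o).astype(float)*1.5,0,255).astype(np.uint8))
```

```text
side r [329.61290323 202.22580645] 62 [ 24.3 -21.4 130. ]
side y [356.57948718 210.18461538] 195 [ 83.9 -60.1 122. ]
top r [329.58333333 202.16666667] 24 [ 29.9 -10.2 130. ]
top y [339.17521368 180.06196581] 468 [ 87.9 -49.9 122. ]
```

View pics/s8.png

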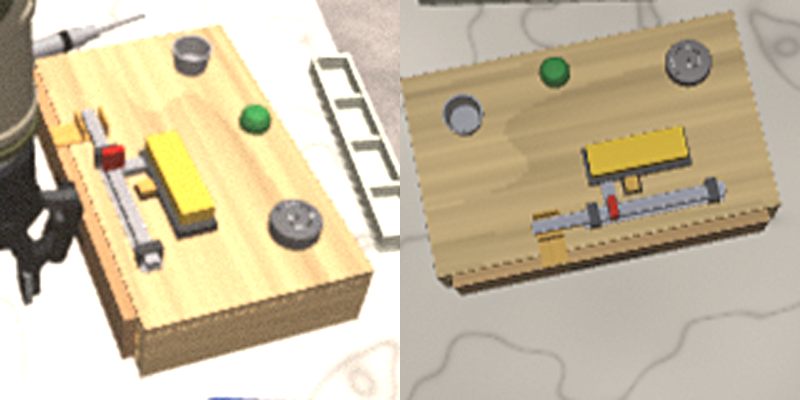

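The bolt sits in the keeper and its dog is past the tooth. The top centroid of the catch is unchanged, but the side one shifted 1 px, so I'll compare it with the first side picture.

Run:
```python
from h import *
A=R.from_euler("z",np.radians(10.4)); O=np.array([.576,.0405,0])
a=cv2.imread("pics/side0.png")[:,:,::-1];d=vision.get_image("side")
for im in(a,d["image"]):
    h=cv2.cvtColor(np.ascontiguousarray(im),cv2.COLOR_RGB2HSV)[180:245,335:385]
    m=((h[...,0]>18)&(h[...,0]<33)&(h[...,1]>160)).astype(np.uint8)
    _,L,S,C=cv2.connectedComponentsWithStats(m);i=1+S[1:,4].argmax();print(S[i],C[i])
x=cv2.phaseCorrelate(np.float32(cv2.cvtColor(np.ascontiguousarray(a),cv2.COLOR_RGB2GRAY)[215:236,345:378]),np.float32(cv2.cvtColor(d["image"],cv2.COLOR_RGB2GRAY)[215:236,345:378]));print(x)
c=[proj(d,O+A.apply(np.array([88,-50,z])/1000)) for z in(122,112)];print(c[1]-c[0])
```

```text
[  9  13  26  36 485] [21.52783505 30.14639175]
[  9  13  26  36 478] [21.43305439 30.0292887 ]
((0.26074283628324935, -0.26886201680702904), 0.8393382029952826)
[-0.2811886   2.64400337]
```

The yellow blob has the same bounding box as at the start (a pressed catch would shift it 2.6 px), so the catch is up.

```bash
python3 -c "
from rig import r;print(r.close_job())"
```

```text
the job is handed in; nothing more can be done
None
```

The job is done and handed in at about 19 s of the 51 s allowed. The drawer is shut, the bolt is home in the keeper, and the catch is back up behind it.

**What I did**
- **Drawer:** I pushed it with the closed fingertips until it hit its stop at 15 N, within about 0.2 mm of the predicted position. My first pass went over the drawer front without touching it, because the fingertips sit higher than the stated 19 mm ahead of the TCP. I backed out, turned the jaws, went lower and pushed again.
- **Bolt:** I held the catch down with one fingertip (about 6 N, roughly 8–9 mm) while the other pushed the lug. The bolt slid until it met a firm stop at 18 N.
- **Release:** I eased back, lifted off and moved clear.

**Last checks**
- **Lug:** the top view puts it at shelf (29.9, -10.2) mm; home is (30, -10).
- **Catch:** it is up. An early side-view colour mask had its centre 1 px off, but a looser mask gave the same outline as the first picture; a fully pressed catch would shift it 2.6 px.
- **Loose things:** those in the last picture looked where they stood at the start. I did not measure them, and cap_b and most of the handle were outside that crop.
- **Contact:** contact-force readings were near zero after release, with the gripper well clear.

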